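# Set the thread stand: spool on its pad, arm out to the mark, cam lever closed and held

### The arm

A 6-joint arm with a two-finger parallel gripper is mounted at the origin on the work surface. World frame = base frame: x ahead of the robot, y to its left, z up, the work surface at z = 0. Lengths are in mm, angles in rad, forces in N, time in s.
With the tool pointing down it reaches from about 275 to 750 mm from the base axis. Payload 10.2 kg.
Tool frame: the origin (TCP) lies midway between the tips of the shut fingers; the grasp point (between the pads) lies grasp_offset behind it (grasp_offset is the distance from the TCP to the grasp point, in mm); x points along the fingers, z is the direction in which the jaws open and shut, and the axes are right-handed (so a half turn about x gives the same grasp; the last joint's range is limited). The gripper opens to 85 mm and grips with 20 to 120 N. Pads are 22 mm wide; open, the fingers measure 114 mm over their backs; the gripper's body (76 mm by 85 mm) begins 54 mm behind the grasp point. The pads swing forward as they close: fully open they stand 13 mm farther back than shut.
Start: joints at [1.048, 0.313, 1.498, -0, 1.331, -0.223], TCP at [155.061, 501.585, 231.294] pointing down, gripper open.
Joint ranges: [-2.94, 2.94], [-0.97, 2.17], [0.19, 2.56], [-1.23, 4.37], [0.02, 3.11], [-2.88, 2.88]. Speed limits (rad/s): [2.39, 2.39, 3.01, 3.14, 3.14, 3.14].

### API

Orientations are given as a unit quaternion [w, x, y, z].
In Python, from rig import sense, capture, calibration, finish_job, grasp_offset gives the robot as it stands.
- The arm moves only by the shell command python3 -m jog 'ROWS' [FORCE]. ROWS is JSON, a list of rows, each an object with "linear": the shift along the tool's x, y, z scaled (see below), a list of three; "rotation": the turn, a rotation vector about the tool's x, y, z scaled (see below), a list of three; "grip": the finger opening in mm, from 0 to 85.4. A call has 1 to 20 rows; each row is the pose to reach, as a shift and turn from the pose measured when the call began, along the tool's axes at that moment; what a row does not reach only later rows make up. The controller multiplies each number of a shift by 0.3 m and each number of a turn by 0.5 rad. A row lasts 1/12 s, in which the tool goes at most 41.7 mm and 7.16 degrees, less where a joint would pass 70% of its speed; a pose out of reach is approached as far as the arm can. A call with a number of a shift or a turn outside -1 to 1 is refused whole. A call with a gripper value outside its range is refused whole. The fingers move at their own pace and stop on an object; FORCE is the grip in N (left out, the last holds). Time passes only in rows, so rows that repeat a pose let the fingers close. It gives the time, the measured TCP pose, the force and the opening at its end, in the units of the state.
- sense(): the state, without advancing time (a new reading comes with each control period).
- capture(name): name is "scene" or "side" or "wrist"; returns (picture, depth): 400x640x3 uint8, red, green, blue; 400x640 float32, mm along the optical axis (not along the pixel's ray), 0 where there is no reading.
- calibration(name): a dict with "intrinsics" (3x3 intrinsics, pixels), "world_from_camera" (4x4, takes a point from camera to world coordinates). Camera axes: x right, y up, looking along -z (the intrinsics and any distortion apply to the point x, -y, -z); pixel columns grow to the right and rows downward; lengths in mm; the calibration is good to about 2 mm. A picture is of the moment at which its call begins: read the wrist's pose just before it. calibration takes no time and is no camera call; for the wrist camera it gives the pose at the moment of the call.
- finish_job(): hands the job in, once; it reports no verdict.
The state is a dict: "time_s": time; "joints": joint angles; "dq": joint speeds; "tau": joint torques, N m; "eef_pos": TCP position; "ee_rot": TCP orientation; "force": force on the tool from outside, world axes, zero at the start; "wrist_torque": the same for the moment, N m; "grip_width": opening from 0.0 (shut) to 1.0 (fully open).
Only numpy, scipy, OpenCV 4.12 (cv2) and the standard library are available. Lean on these libraries where they do the work, as an engineer would, in place of code of your own. Each camera call takes 0.05 s, during which the arm holds its last target.

### The job

At the sewing table, slide the wide-footed spool of thread along the table, upright and without lifting it, until it stands wholly on the thread stand's round felt pad. Then push the stand's spring-loaded arm out until its pointer is level with the line on the index clip and, holding it there and only there, slide the cam lever fully closed. Finish while still holding: the fingers stay on the arm, keeping it at the mark with the lever closed (the spring would pull it back if you let go), the spool still on its pad; leave the cone, the round tin and the shears where they are.

Things in the scene. Friction and masses are not known exactly. Their poses are not given: they have to be found in the camera images.
- spool: Loose upright spool of olive thread, about 120 g: white foot flange 64 mm diameter and 6 mm thick, thread barrel 56 mm diameter from 6 to 44 mm height, top flange 54 mm diameter, 50 mm tall overall. Origin: centre of its underside. It starts 80 to 150 mm beyond the pad, on the side away from the stand.
- pad (a point): Centre of the round grey felt pad, 92 mm diameter, flat on the table (1 mm, no edge to climb), white 12 mm dot in its middle. Part of the fixed thread stand, straight under the line of the arm's rod, in the direction the arm slides out. The rod's underside is 76 mm above the table and clears the spool; with the arm home its eye ends 90 mm short of the pad's centre.
- leg: The stand's sliding arm on its rail. Own -y axis: the way it slides out (130 mm); x across, z up. Origin: middle of the underside of its black carriage (76 along x, 44 along y, 10 thick), 82 mm above the table. A spring pulls it home (+y) with 2 N at home, 4 N at 110 mm out, even with the lever closed. It starts home. Ahead (-y) a thin rod ends in an eye 170 mm out.
- bar (a point): Middle of the back (+y) face of the finger bar, an upright plate across the carriage: 100 mm wide along the arm's x, 8 thick, its face at y = -14 mm of the arm, rising to z = +50 mm of the arm; this point at z = +34. Push here with the fingers' sides. Behind it, outside fixed plate and lever tab, fingers have free room; keep the tips above z = +10 mm.
- plate (a point): Middle of the outer face of the fixed grip plate on the carriage: x = +18, y = 0, z = +34 mm of the arm. The plate is 22 mm along y (-11 to +11), 6 thick, z from +10 to +50; the face looks to the arm's +x. The lever tab faces it.
- lever (a joint): Cam lever, a steel slide on the arm's carriage, moving along the arm's +x. 0 = open (it starts at 0 to 2 mm), 0.016 m = fully closed, at its stop. About 3 N of friction; it stays where it is left. Its upright tab is 22 mm along y (-11 to +11), 6 thick, up to z = +50 mm of the arm. Lever tab and fixed plate measure 52 mm over their outer faces when open, 36 mm when closed.
- tab (a point): Middle of the cam lever tab's outer face: 34 mm above the arm's origin, 0 along the arm's y, at x = -34 mm of the arm with the lever open and -18 mm with it closed. The face looks to the arm's -x.
- pointer (a point): Tip of the steel pointer that sticks out from the carriage over the white scale: 55 mm along +x, 0 along y and 0 along z of the arm's origin. It moves with the arm.
- mark (a point): The length mark: black line on the small steel index clip (12 mm square) on the scale at the stand's side, 82 mm above the table, axes as the arm's. The arm is at length when pointer tip and line have the same place along the arm's y, side by side. The clip does not move during the job; it stands 75 to 105 mm out from the pointer's home.
- cone: Bystander: slim upright thread cone, 48 mm diameter, 60 mm tall; origin at the centre of its underside.
- tin: Bystander: round brown leather tape-measure case, 86 mm diameter, 35 mm tall; origin at the centre of its underside.
- shears: Bystander: fabric shears lying flat, about 205 mm long and 100 mm wide over the handles; origin near the pivot, on the table, blades along its +x.
Not all that is in view belongs to the job. Leave any purple, red or turquoise look-alike of the spool alone.

How it is judged:
By the outcome, as a careful person would: the job done as asked, in the order asked, and still so for the second after the job is handed in, while the arm keeps its last pose, push and grip.
It also fails if it takes over 54 s, if anything falls off the work surface, if the arm or the gripper's body presses on something with over 40 N, if the wrist force passes 120 N, or if a joint passes its speed limit or range.

## Working session

There is one attempt and no reset: what is moved stays moved. The work goes in short steps, Python scripts to look and compute and a shell command to move; the robot and the scene stay as the last step left them, time stands still between calls to the robot, and variables do not carry over. Pictures are saved under pics/ and viewed, and the job is handed in when it is done.

```bash
ls; mkdir -p pics; python3 - <<'E'
from rig import *
import cv2, numpy as np
print(sense()); print(grasp_offset)
for n in ("scene","side","wrist"):
    c=calibration(n); p,d=capture(n)
    print(n,c["intrinsics"],np.round(c["world_from_camera"],3), [k for k in c])
    cv2.imwrite(f"pics/{n}0.png",p[:,:,::-1]); np.save(f"pics/{n}0d.npy",d)
E
```

```text
pics
{'time_s': 0.0, 'joints': array([ 1.04758703e+00,  3.13475807e-01,  1.49851477e+00, -1.59776195e-05,
        1.33098527e+00, -2.23364202e-01]), 'dq': array([ 6.34548601e-04,  5.77690861e-04,  3.90186344e-03, -1.96735535e-04,
       -1.70635238e-05, -1.81916672e-04]), 'tau': array([-5.58795891e-04, -4.12274802e+01, -2.59731728e+01, -3.08347435e-04,
        4.38948919e-03, -7.44614226e-06]), 'eef_pos': array([154.92303523, 501.32519203, 230.6926309 ]), 'ee_rot': array([ 0.56862527, -0.41991244,  0.56951706,  0.41951063]), 'force': array([ 0.34215674,  0.64492194, -0.59883118]), 'wrist_torque': array([ 0.00551113,  0.04673958, -0.03495449]), 'grip_width': 1.0042190205181927}
18.700000000000003
scene [[439.57750518   0.         310.82957539]
 [  0.         439.57750518 194.81929179]
 [  0.           0.           1.        ]] [[ 2.010000e-01 -7.230000e-01  6.610000e-01  1.265674e+03]
 [ 9.800000e-01  1.550000e-01 -1.290000e-01 -1.500960e+02]
 [-9.000000e-03  6.730000e-01  7.390000e-01  8.148750e+02]
 [ 0.000000e+00  0.000000e+00  0.000000e+00  1.000000e+00]] ['intrinsics', 'world_from_camera']
side [[412.62439048   0.         318.82485051]
 [  0.         412.62439048 197.79754284]
 [  0.           0.           1.        ]] [[ 9.96000e-01  6.90000e-02 -5.20000e-02  5.84699e+02]
 [-8.50000e-02  6.64000e-01 -7.43000e-01 -6.16375e+02]
 [-1.70000e-02  7.45000e-01  6.67000e-01  6.29900e+02]
 [ 0.00000e+00  0.00000e+00  0.00000e+00  1.00000e+00]] ['intrinsics', 'world_from_camera']
wrist [[311.24279536   0.         319.2654201 ]
 [  0.         311.24279536 197.70401832]
 [  0.           0.           1.        ]] [[ 2.96000e-01 -9.05000e-01 -3.04000e-01  7.66590e+01]
 [ 9.55000e-01  2.80000e-01  9.60000e-02  5.26446e+02]
 [-1.00000e-03 -3.19000e-01  9.48000e-01  3.73017e+02]
 [ 0.00000e+00  0.00000e+00  0.00000e+00  1.00000e+00]] ['intrinsics', 'world_from_camera']
```

View pics/scene0.png

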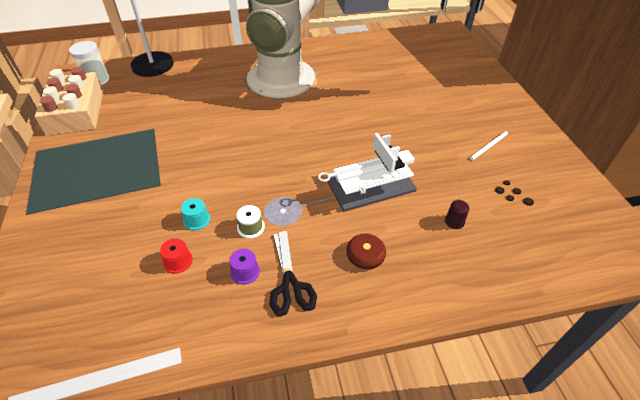

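View pics/side0.png

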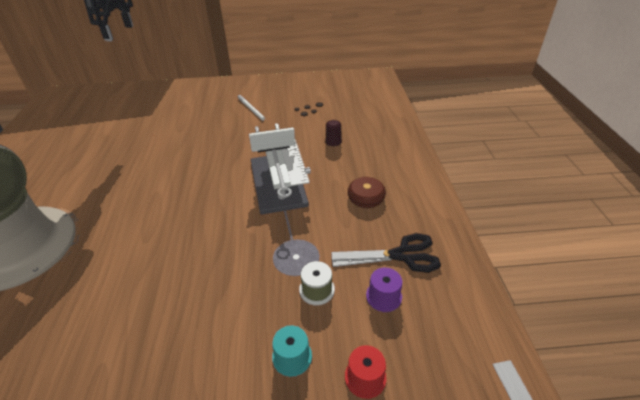

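View pics/wrist0.png

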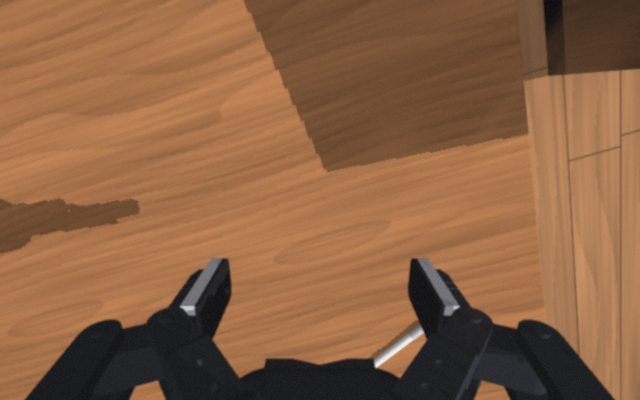

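The olive/white spool is at scene (250,221), side (317,284). The look-alikes are turquoise (195,213), red (176,256) and purple (244,266), so only the olive one fits. I'll enlarge it to confirm.

```bash
cat > h.py <<'E'
import numpy as np, cv2
from rig import calibration
def ray(n,u,v,C=None):
    C=C or calibration(n); K=C["intrinsics"];T=np.array(C["world_from_camera"])
    d=np.array([(u-K[0,2])/K[0,0],-(v-K[1,2])/K[1,1],-1.0])
    return T[:3,3],T[:3,:3]@d
def plane(n,u,v,z,C=None):
    o,d=ray(n,u,v,C); return o+d*((z-o[2])/d[2])
def tri(*rs):
    A=np.zeros((3,3));b=np.zeros(3);Ps=[]
    for o,d in rs:
        d=d/np.linalg.norm(d);P=np.eye(3)-np.outer(d,d);A+=P;b+=P@o
    x=np.linalg.solve(A,b)
    res=[np.linalg.norm(np.cross(x-o,d/np.linalg.norm(d))) for o,d in rs]
    return x,res
def dep(n,u,v,d,C=None):
    o,r=ray(n,u,v,C); return o+r*d
E
python3 - <<'E'
import cv2
a=cv2.imread("pics/scene0.png"); b=cv2.imread("pics/side0.png")
cv2.imwrite("pics/c1.png",cv2.resize(a[125:285,180:420],None,fx=3.3,fy=3.3,interpolation=cv2.INTER_CUBIC))
cv2.imwrite("pics/c2.png",cv2.resize(b[110:310,225:405],None,fx=3,fy=3,interpolation=cv2.INTER_CUBIC))
E
```

```text
(no output)
```

View pics/c1.png

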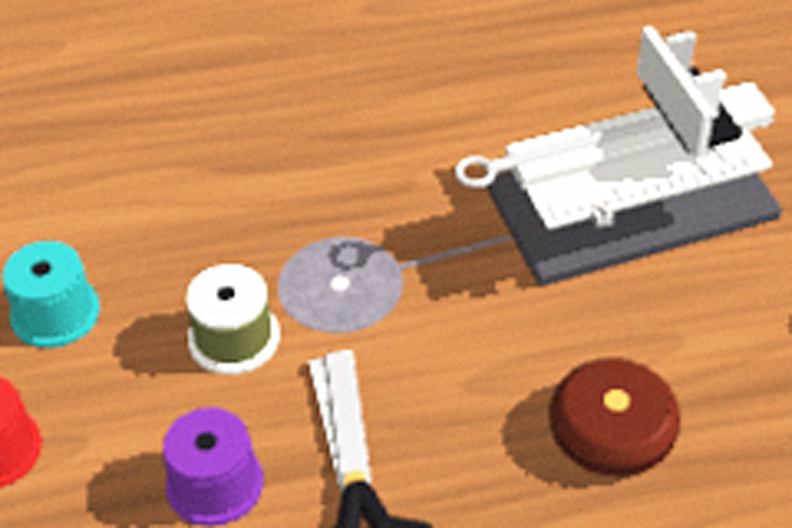

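View pics/c2.png

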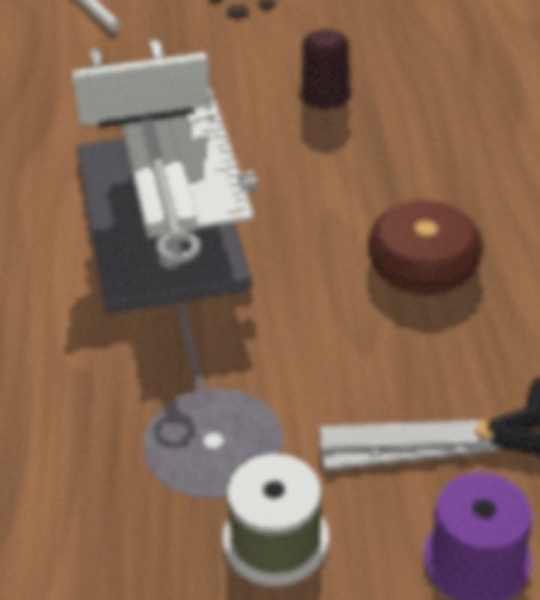

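Crop confirms it: white foot and top with olive thread, at scene (250,221). The index clip is at scene (363,190) and side (308,170). Next I triangulate.

```bash
python3 - <<'E'
from h import *
P={"dot":((340,284),(213,440)),"spooltop":((226,293),(274,489)),"eye":((476,171),(178,245)),"clip":((603,213),(249,181)),
"barTL":((692,150-57) ,(0,0)),"tinmid":((617,400),(427,228))}
for k,(a,b) in P.items():
    if k=="barTL":continue
    s=(180+a[0]/3.3,125+a[1]/3.3); t=(225+b[0]/3,110+b[1]/3)
    x,r=tri(ray("scene",*s),ray("side",*t)); print(k,np.round(x,1),np.round(r,1),[np.round(plane(n,*q,z),0)[:2] for n,q in (("scene",s),("side",t)) for z in ({"dot":1,"spooltop":50,"eye":82,"clip":82,"tinmid":35}[k],)])
# bar corners side & scene at z=132 ; far/near ends front-face top
for n,q in (("side",(225+74/3,110+72/3)),("side",(225+207/3,110+55/3)),("scene",(180+648/3.3,125+27/3.3)),("scene",(180+700/3.3,125+105/3.3))):
    print(n,np.round(plane(n,*q,132),1))
# base plate scene front corners: z? pad axis
E
```

```text
dot [ 5.744e+02 -8.410e+01 -4.000e-01] [0.6 0.6] [array([576., -85.]), array([574., -85.])]
spooltop [ 608.9 -166.5   49.6] [0.1 0.1] [array([ 609., -167.]), array([ 609., -167.])]
eye [559.5  20.6  80.7] [0.4 0.4] [array([561.,  20.]), array([559.,  20.])]
clip [611.6  99.2  71.7] [1.2 1.2] [array([619.,  97.]), array([612.,  84.])]
tinmid [741.6  74.5  35. ] [0.2 0.2] [array([741.,  75.]), array([742.,  74.])]
side [490.1 163.2 132. ]
side [588.  175.3 132. ]
scene [491.8 163.5 132. ]
scene [579.3 173.6 132. ]
```

```bash
cat >> h.py <<'E'
from scipy.spatial.transform import Rotation as R
from rig import sense
def rot(s=None):
    s=s or sense(); q=s["ee_rot"]; return R.from_quat([q[1],q[2],q[3],q[0]])
def go(target,jawdir_deg=None):
    """numbers for linear/rotation to reach TCP target, tool down, jaw axis z at world angle (deg, mod 180)"""
    s=sense(); r=rot(s); M=r.as_matrix()
    lin=M.T@(np.array(target)-s["eef_pos"])/300
    out=[np.round(lin,4)]
    if jawdir_deg is not None:
        best=[]
        for a in (jawdir_deg,jawdir_deg+180):
            z=np.array([np.cos(np.radians(a)),np.sin(np.radians(a)),0]);x=np.array([0,0,-1.]);y=np.cross(z,x)
            T=R.from_matrix(np.c_[x,y,z]); best.append((r.inv()*T).as_rotvec()/0.5)
        best.sort(key=lambda v:np.linalg.norm(v)); out+=[np.round(b,4) for b in best]
    return out
E
python3 - <<'E'
from h import *
s=sense(); M=rot(s).as_matrix(); print(M.round(3))
dirn=np.array([574.7,-84.5])-np.array([609,-166.6]); a=np.degrees(np.arctan2(dirn[1],dirn[0])); print("dir",a,np.hypot(*dirn))
# shear tip, purple
for p in ((322,440),(325,465)): print(plane("side",225+p[0]/3,110+p[1]/3,4).round())
print(plane("side",225+484/3,110+508/3,50).round())
print(go([609,-166.6,231],a)); print(go([609,-166.6,231],98))
E
```

```text
[[-0.    -0.955  0.295]
 [-0.001  0.295  0.955]
 [-1.     0.    -0.001]]
dir 112.67435214304783 88.97696331073564
[645. -94.   4.]
[ 645. -115.    4.]
[ 728. -192.   50.]
[array([ 6.0000e-04, -2.1036e+00, -1.6804e+00]), array([-1.3911e+00, -1.6000e-03, -1.0000e-03]), array([ 4.8921e+00, -1.3000e-03,  2.0000e-03])]
[array([ 6.0000e-04, -2.1036e+00, -1.6804e+00]), array([-8.789e-01, -1.700e-03, -8.000e-04]), array([ 5.4043e+00, -1.1000e-03,  2.3000e-03])]
```

```bash
python3 -m jog '[{"linear":[0,-1,-1],"rotation":[-0.4,0,0],"grip":85},{"linear":[0,-1,-1],"rotation":[-0.4,0,0],"grip":85},{"linear":[0,-1,-1],"rotation":[-0.4,0,0],"grip":85},{"linear":[0,-1,-1],"rotation":[-0.4,0,0],"grip":85},{"linear":[0,-1,-1],"rotation":[-0.4,0,0],"grip":85},{"linear":[0,-1,-1],"rotation":[-0.4,0,0],"grip":85},{"linear":[0,-1,-1],"rotation":[-0.4,0,0],"grip":85},{"linear":[0,-1,-1],"rotation":[-0.4,0,0],"grip":85},{"linear":[0,-1,-1],"rotation":[-0.4,0,0],"grip":85},{"linear":[0,-1,-1],"rotation":[-0.4,0,0],"grip":85},{"linear":[0,-1,-1],"rotation":[-0.4,0,0],"grip":85},{"linear":[0,-1,-1],"rotation":[-0.4,0,0],"grip":85}]' 20
python3 - <<'E'
from h import *
print(sense()["joints"].round(2)); print(go([609,-166.6,150],100),go([570,-130,180],100))
E
```

```text
time_s: 1.15
eef_pos: [353.9, 124.0, 231.0]
ee_rot: [0.525, -0.473, 0.526, 0.473]
force: [0.2, 1.3, -0.4]
grip_width: 0.997
[ 0.02 -0.03  1.9  -0.    1.27 -1.44]
[array([ 0.2704, -0.9468, -0.8744]), array([-0.5582, -0.0022, -0.0015]), array([ 5.725e+00, -2.100e-03,  3.200e-03])] [array([ 0.1703, -0.8047, -0.7667]), array([-0.5582, -0.0022, -0.0015]), array([ 5.725e+00, -2.100e-03,  3.200e-03])]
```

```bash
python3 -m jog '[{"linear":[0.1,-0.947,-0.874],"rotation":[-0.558,0,0],"grip":85},{"linear":[0.1,-0.947,-0.874],"rotation":[-0.558,0,0],"grip":85},{"linear":[0.1,-0.947,-0.874],"rotation":[-0.558,0,0],"grip":85},{"linear":[0.1,-0.947,-0.874],"rotation":[-0.558,0,0],"grip":85},{"linear":[0.1,-0.947,-0.874],"rotation":[-0.558,0,0],"grip":85},{"linear":[0.1,-0.947,-0.874],"rotation":[-0.558,0,0],"grip":85},{"linear":[0.2,-0.947,-0.874],"rotation":[-0.558,0,0],"grip":85},{"linear":[0.27,-0.947,-0.874],"rotation":[-0.558,0,0],"grip":85},{"linear":[0.27,-0.947,-0.874],"rotation":[-0.558,0,0],"grip":85},{"linear":[0.27,-0.947,-0.874],"rotation":[-0.558,0,0],"grip":85},{"linear":[0.27,-0.947,-0.874],"rotation":[-0.558,0,0],"grip":85},{"linear":[0.27,-0.947,-0.874],"rotation":[-0.558,0,0],"grip":85}]'
python3 - <<'E'
from h import *
from rig import capture
s=sense();C=calibration("wrist"); p,d=capture("wrist"); cv2.imwrite("pics/w1.png",p[:,:,::-1]); np.save("pics/w1.npy",d)
np.savez("pics/w1c.npz",**C); print(C["world_from_camera"].round(3)); print(s["eef_pos"],s["joints"].round(2))
E
```

```text
time_s: 2.15
eef_pos: [609.1, -165.6, 148.0]
ee_rot: [0.454, -0.54, 0.455, 0.543]
force: [0.1, 0.2, 0.8]
grip_width: 0.999
[[-1.73000e-01 -9.35000e-01 -3.11000e-01  5.28884e+02]
 [ 9.85000e-01 -1.64000e-01 -5.60000e-02 -1.79296e+02]
 [ 1.00000e-03 -3.16000e-01  9.49000e-01  2.90491e+02]
 [ 0.00000e+00  0.00000e+00  0.00000e+00  1.00000e+00]]
[ 609.11099335 -165.5777342   148.01828363] [-0.45  0.62  1.26 -0.    1.27 -2.2 ]
```

View pics/w1.png

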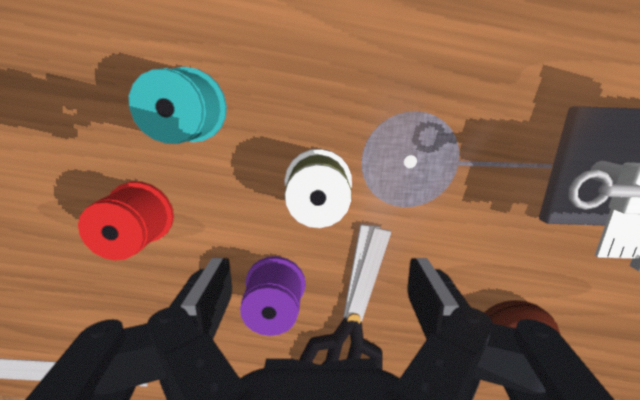

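The picture shows the spool top's hole at (318,198), the pad dot at (410,161), and the shears' tip at (375,228).

```bash
python3 - <<'E'
from h import *
C=dict(np.load("pics/w1c.npz"))
print("spool",plane("wrist",318,198,50,C).round(1), "dot",plane("wrist",410,161,1,C).round(1),"purple",plane("wrist",269,313,50,C).round(1))
print("sheartip",plane("wrist",375,228,5,C).round(1))
x,r=tri(ray("wrist",318,198,C),ray("scene",248.5,213.8),ray("side",316.3,273)); print(x,r)
x,r=tri(ray("wrist",410,161,C),ray("scene",283,211.1),ray("side",296,256.7)); print(x,r)
x,r=tri(ray("wrist",590,190,C),ray("scene",324.2,176.8),ray("side",284.3,191.7)); print('eye',x,r)
E
```

```text
spool [ 608.1 -166.1   50. ] dot [573.  -84.3   1. ] purple [ 726.8 -191.6   50. ]
sheartip [ 644.2 -102.1    5. ]
[ 608.58928376 -166.25528555   49.19148025] [np.float64(0.28507553125103213), np.float64(0.3142487132330618), np.float64(0.24002051917979902)]
[573.86603876 -83.83843082  -1.05690919] [np.float64(0.6187039830776315), np.float64(0.8699983050339258), np.float64(0.6103523724954133)]
eye [559.24287887  20.57481814  80.47798056] [np.float64(0.22245295638254645), np.float64(0.37808393142942764), np.float64(0.4750635276513708)]
```

```bash
python3 - <<'E'
from h import *
print(go([608.6,-166.3,12],100))
E
```

```text
[array([ 0.4587,  0.0016, -0.0041]), array([ 0.0017,  0.0002, -0.0036]), array([-6.2815e+00,  5.7000e-03,  4.0000e-04])]
```

```bash
python3 -m jog '[{"linear":[0.1,0,-0.003],"rotation":[0,0,0],"grip":85},{"linear":[0.22,0,-0.003],"rotation":[0,0,0],"grip":85},{"linear":[0.33,0,-0.003],"rotation":[0,0,0],"grip":85},{"linear":[0.42,0,-0.003],"rotation":[0,0,0],"grip":85},{"linear":[0.455,0,-0.003],"rotation":[0,0,0],"grip":85},{"linear":[0.455,0,-0.003],"rotation":[0,0,0],"grip":85},{"linear":[0.455,0,-0.003],"rotation":[0,0,0],"grip":68},{"linear":[0.455,0,-0.003],"rotation":[0,0,0],"grip":60},{"linear":[0.455,0,-0.003],"rotation":[0,0,0],"grip":52},{"linear":[0.455,0,-0.003],"rotation":[0,0,0],"grip":52},{"linear":[0.455,0,-0.003],"rotation":[0,0,0],"grip":52},{"linear":[0.455,0,-0.003],"rotation":[0,0,0],"grip":52}]' 20
python3 - <<'E'
from h import *
from rig import capture
s=sense();print(s["force"],s["grip_width"]*85)
p,d=capture("side");cv2.imwrite("pics/s1.png",cv2.resize(p[150:350,200:440,::-1],None,fx=3,fy=3))
print(go([574.3,-84.2,s["eef_pos"][2]],100))
E
```

```text
time_s: 3.2
eef_pos: [610.1, -166.1, 15.6]
ee_rot: [-0.454, 0.543, -0.454, -0.541]
force: [-1.7, 2.6, 7.4]
grip_width: 0.638
[-1.71533862  2.60256955  7.36667686] 54.25310894506673
[array([-0.0005,  0.07  ,  0.2896]), array([ 0.0018, -0.0035,  0.0027]), array([-6.2814e+00, -4.3000e-03, -5.5000e-03])]
```

View pics/s1.png

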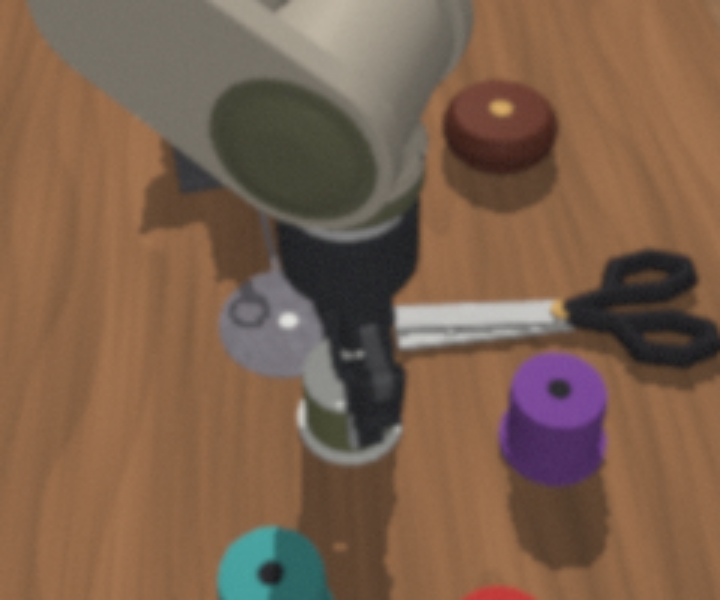

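```bash
python3 -m jog '[{"linear":[0.003,0.004,0.018],"rotation":[0,0,0],"grip":52},{"linear":[0.003,0.011,0.045],"rotation":[0,0,0],"grip":52},{"linear":[0.003,0.018,0.075],"rotation":[0,0,0],"grip":52},{"linear":[0.003,0.025,0.105],"rotation":[0,0,0],"grip":52},{"linear":[0.003,0.032,0.135],"rotation":[0,0,0],"grip":52},{"linear":[0.003,0.039,0.165],"rotation":[0,0,0],"grip":52},{"linear":[0.003,0.046,0.195],"rotation":[0,0,0],"grip":52},{"linear":[0.003,0.053,0.225],"rotation":[0,0,0],"grip":52},{"linear":[0.003,0.06,0.255],"rotation":[0,0,0],"grip":52},{"linear":[0.003,0.065,0.28],"rotation":[0,0,0],"grip":52},{"linear":[0.003,0.067,0.289],"rotation":[0,0,0],"grip":52},{"linear":[0.003,0.067,0.289],"rotation":[0,0,0],"grip":52},{"linear":[0.003,0.067,0.289],"rotation":[0,0,0],"grip":52}]' 20
python3 - <<'E'
from h import *
from rig import capture
s=sense();print(s["force"],s["grip_width"]*85)
p,d=capture("side");cv2.imwrite("pics/s2.png",cv2.resize(p[130:330,200:440,::-1],None,fx=3,fy=3))
p,d=capture("scene");cv2.imwrite("pics/sc2.png",cv2.resize(p[125:285,180:420,::-1],None,fx=3.3,fy=3.3))
E
```

```text
time_s: 4.33
eef_pos: [575.4, -83.0, 15.6]
ee_rot: [-0.454, 0.543, -0.454, -0.541]
force: [-0.2, 2.4, 9.1]
grip_width: 0.634
[-0.18410366  2.39467014  9.08565056] 53.852137017379476
```

View pics/s2.png

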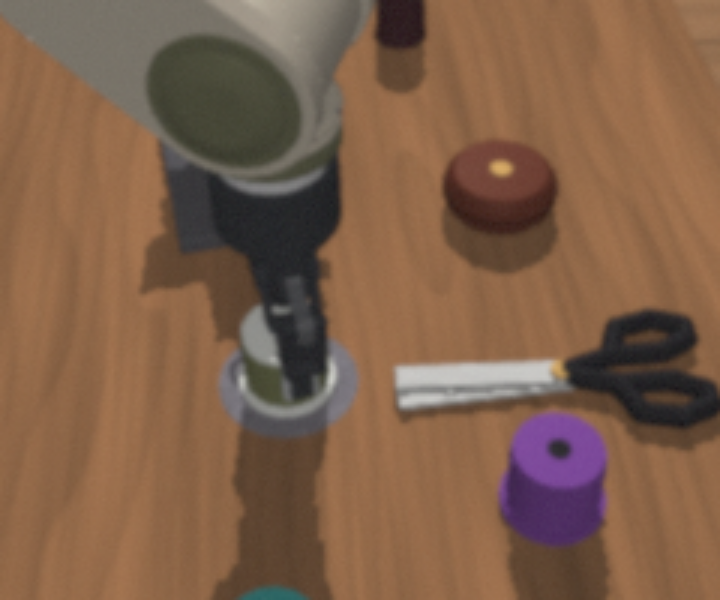

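View pics/sc2.png

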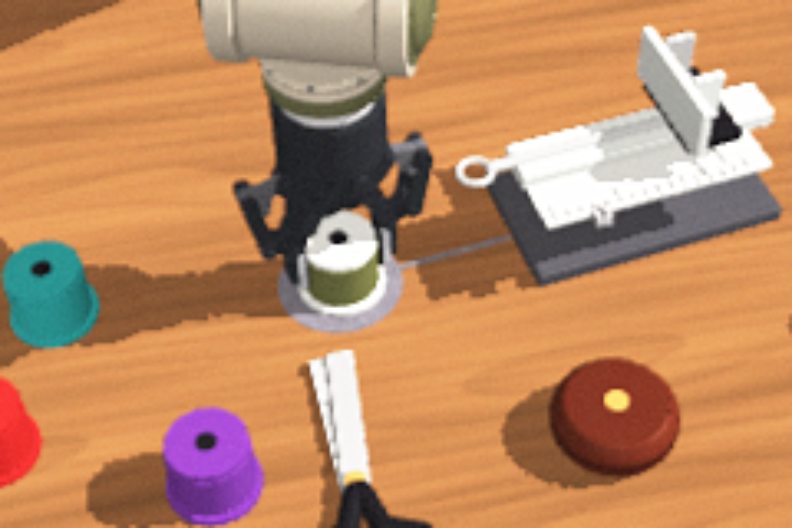

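Spool stands inside the pad with a grey rim visible all round (side ≈(287,375) of the crop). Release and rise.

```bash
python3 -m jog '[{"linear":[0,0,0],"rotation":[0,0,0],"grip":60},{"linear":[0,0,0],"rotation":[0,0,0],"grip":72},{"linear":[0,0,0],"rotation":[0,0,0],"grip":72},{"linear":[0,0,0],"rotation":[0,0,0],"grip":72},{"linear":[-0.1,0,0],"rotation":[0,0,0],"grip":72},{"linear":[-0.23,0,0],"rotation":[0,0,0],"grip":72},{"linear":[-0.36,0,0],"rotation":[0,0,0],"grip":72},{"linear":[-0.49,0,0],"rotation":[0,0,0],"grip":80},{"linear":[-0.6,0,0],"rotation":[0,0,0],"grip":85},{"linear":[-0.7,0,0],"rotation":[0,0,0],"grip":85},{"linear":[-0.7,0,0],"rotation":[0,0,0],"grip":85}]' 20
python3 - <<'E'
from h import *
s=sense();print(s["force"],s["joints"].round(2))
print(go([500,140,s["eef_pos"][2]],7.5))
E
```

```text
time_s: 5.35
eef_pos: [576.5, -83.3, 231.9]
ee_rot: [-0.456, 0.546, -0.452, -0.538]
force: [0.3, 0.3, 0.5]
grip_width: 0.989
[0.31172158 0.31319199 0.51182434] [-0.34  0.43  1.33 -0.    1.37 -2.09]
[array([-0.0067,  0.1205,  0.7775]), array([-3.051 , -0.0284,  0.0081]), array([3.2321, 0.0082, 0.0288])]
```

```bash
python3 -m jog '[{"linear":[0,-0.01,0.97],"rotation":[0.95,0,0],"grip":85},{"linear":[0,-0.01,0.97],"rotation":[0.95,0,0],"grip":85},{"linear":[0,-0.01,0.97],"rotation":[0.95,0,0],"grip":85},{"linear":[0,-0.01,0.97],"rotation":[0.95,0,0],"grip":85},{"linear":[0,-0.01,0.97],"rotation":[0.95,0,0],"grip":85},{"linear":[0,-0.01,0.97],"rotation":[0.95,0,0],"grip":85},{"linear":[0,-0.01,0.97],"rotation":[0.95,0,0],"grip":85},{"linear":[0,-0.01,0.97],"rotation":[0.95,0,0],"grip":85}]'
python3 -m jog '[{"linear":[0,0,0],"rotation":[0.95,0,0],"grip":85},{"linear":[0,0,0],"rotation":[0.95,0,0],"grip":85},{"linear":[0,0,0],"rotation":[0.95,0,0],"grip":85},{"linear":[0,0,0],"rotation":[0.95,0,0],"grip":85},{"linear":[0,0,0],"rotation":[0.95,0,0],"grip":85}]'
python3 - <<'E'
from h import *
s=sense();print(s["force"],s["joints"].round(2))
print(go([537,215,231],7.5))
E
```

```text
time_s: 6.02
eef_pos: [526.6, 208.8, 229.4]
ee_rot: [0.57, -0.425, 0.565, 0.418]
force: [-0.9, 0.2, -0.0]
grip_width: 0.994
time_s: 6.43
eef_pos: [526.5, 208.5, 228.7]
ee_rot: [0.654, -0.277, 0.649, 0.272]
force: [0.4, -0.7, 0.1]
grip_width: 0.995
[ 0.42328927 -0.68898211  0.06352013] [ 0.17  0.4   1.38 -0.01  1.35 -0.62]
[array([-0.0073, -0.0101,  0.0401]), array([1.3342, 0.0157, 0.016 ]), array([-4.9489, -0.0205,  0.0202])]
```

```bash
python3 -m jog '[{"linear":[0,-0.01,0.04],"rotation":[0.95,0.01,0.01],"grip":85},{"linear":[0,-0.01,0.04],"rotation":[0.95,0.01,0.01],"grip":85},{"linear":[0,-0.01,0.04],"rotation":[0.95,0.01,0.01],"grip":85},{"linear":[0,-0.01,0.04],"rotation":[0.95,0.01,0.01],"grip":85},{"linear":[0,-0.01,0.04],"rotation":[0.95,0.01,0.01],"grip":85}]'
python3 -m jog '[{"linear":[0,0,0],"rotation":[0.38,0,0],"grip":85},{"linear":[0,0,0],"rotation":[0.38,0,0],"grip":85},{"linear":[0,0,0],"rotation":[0.38,0,0],"grip":85},{"linear":[0,0,0],"rotation":[0.38,0,0],"grip":85}]'
python3 - <<'E'
from h import *
from rig import capture
s=sense();C=calibration("wrist"); p,d=capture("wrist"); cv2.imwrite("pics/w2.png",p[:,:,::-1]); np.save("pics/w2.npy",d)
np.savez("pics/w2c.npz",**C); print(s["joints"].round(2))
p,d=capture("scene");cv2.imwrite("pics/sc3.png",p[:,:,::-1])
print(go([537,215,231],7.5))
E
```

```text
time_s: 6.85
eef_pos: [537.0, 214.7, 228.3]
ee_rot: [0.699, -0.114, 0.697, 0.112]
force: [-0.4, 0.0, -0.5]
grip_width: 0.998
time_s: 7.18
eef_pos: [536.9, 214.6, 228.1]
ee_rot: [0.706, -0.05, 0.705, 0.048]
force: [0.5, 1.0, -0.4]
grip_width: 0.995
[ 0.18  0.43  1.34 -0.    1.37  0.04]
[array([-0.0093,  0.0012,  0.0003]), array([0.0105, 0.0046, 0.0051]), array([-6.2727, -0.0081,  0.0072])]
```

View pics/w2.png

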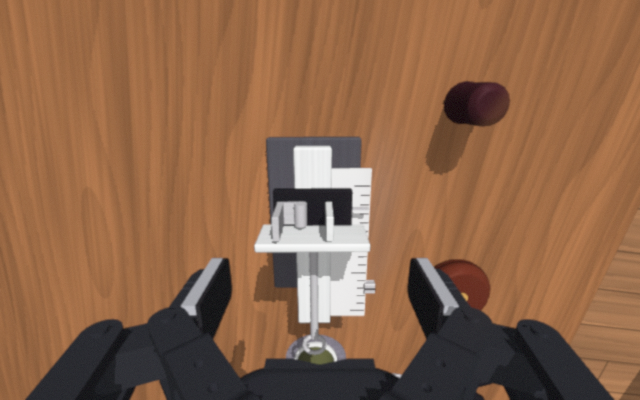

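View pics/sc3.png

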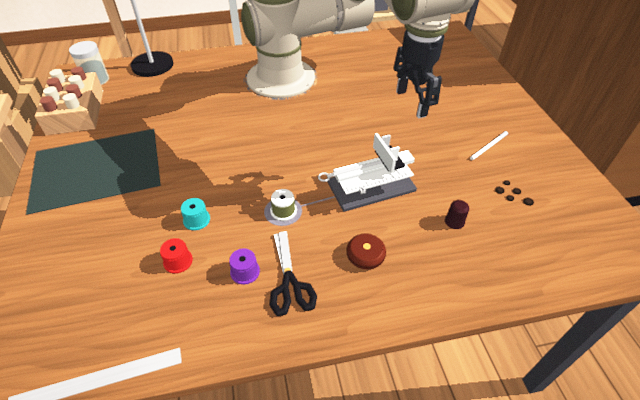

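The wrist view shows the stand between the fingers: bar at (257–369, 240), clip near (368,287). The spool stands upright on its pad in the scene view at (283,207).

```bash
python3 - <<'E'
import cv2
a=cv2.imread("pics/w2.png")
cv2.imwrite("pics/c3.png",cv2.resize(a[180:300,250:400],None,fx=5,fy=5,interpolation=cv2.INTER_CUBIC))
b=cv2.imread("pics/sc3.png")
cv2.imwrite("pics/c4.png",cv2.resize(b[130:215,315:420],None,fx=7,fy=7,interpolation=cv2.INTER_CUBIC))
E
```

```text
(no output)
```

View pics/c3.png

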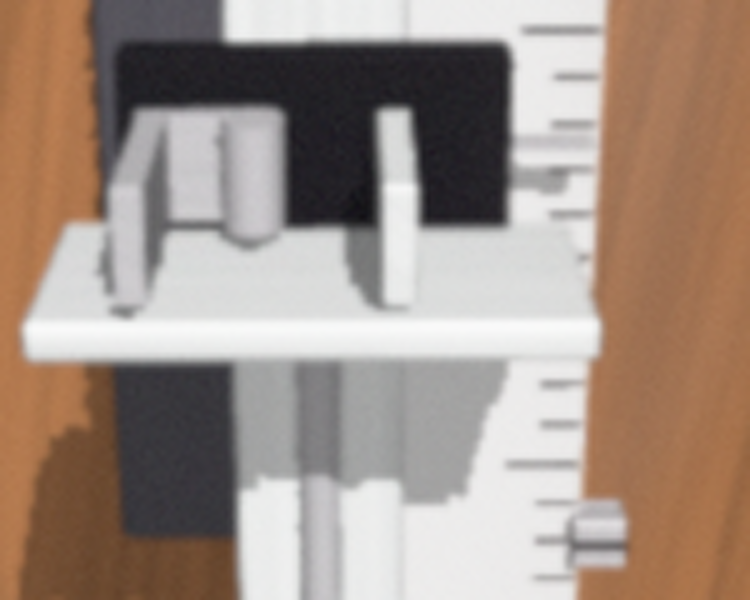

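View pics/c4.png

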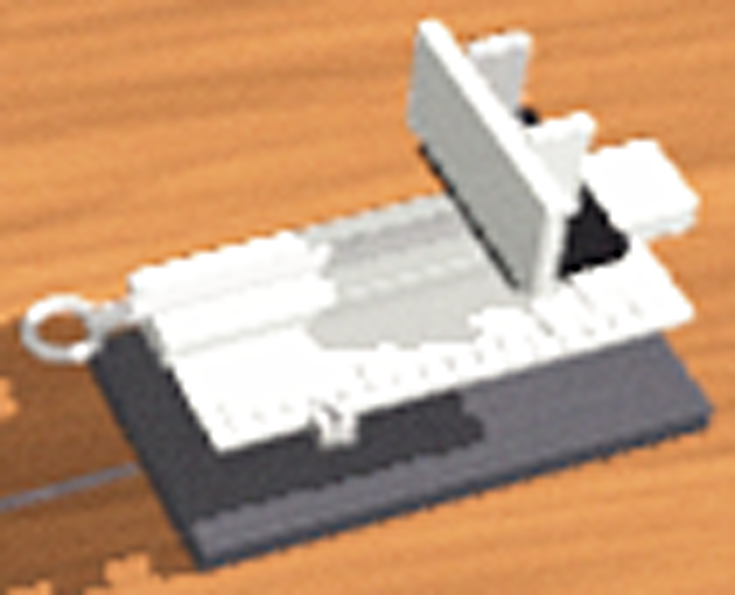

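```bash
python3 - <<'E'
from h import *
C=dict(np.load("pics/w2c.npz"))
W=lambda u,v,z: plane("wrist",250+u/5,180+v/5,z,C)
L=W(25,322,132);Rr=W(600,322,132);print("bar back",L.round(1),Rr.round(1),np.linalg.norm(Rr-L),np.degrees(np.arctan2((Rr-L)[1],(Rr-L)[0])))
tl=W(108,185,132);pr=W(418,185,132);print("tab/plate",tl.round(1),pr.round(1),np.linalg.norm(pr-tl))
p=W(595,142,82);m=W(600,547,82);print("pointer",p.round(1),"mark",m.round(1))
cl=W(115,42,92);cr=W(510,42,92);print("carriage back",cl,cr)
dot=np.array([573.9,-84]);
for name,a in (("eye->dot",dot-np.array([559.2,20.6])),("barmid->dot",dot-(L+Rr)[:2]/2)):
  print(name,np.degrees(np.arctan2(a[0],-a[1])))
# scene view clip / pointer check
S=lambda u,v:(315+u/7,130+v/7)
x,r=tri(ray("wrist",370,289.4,C),ray("scene",*S(333,417)),ray("side",308,170.3));print("clip tri",x.round(1),r)
th=np.radians(7.7);ex=np.array([np.cos(th),np.sin(th)]);ey=np.array([-ex[1],ex[0]])
print("travel",(p-m)[:2]@ey, "across",(p-m)[:2]@ex)
bm=(L+Rr)[:2]/2; o=bm+14*ey; print("origin",o, "pointer from origin",(p[:2]-o)@ex,(p[:2]-o)@ey,"plate",(pr[:2]-o)@ex,(pr[:2]-o)@ey,"tab",(tl[:2]-o)@ex)
E
```

```text
bar back [488.5 167.8 132. ] [585.5 181.1 132. ] 97.89039977263394 7.78830960967087
tab/plate [500.3 194.8 132. ] [551.  201.8 132. ] 51.155365739457025
pointer [589.7 195.6  82. ] mark [608.4 103.2  82. ]
carriage back [494.87030242 206.58145925  92.        ] [567.97568623 216.613849    92.        ]
eye->dot 7.999693120023081
barmid->dot 8.117595912243843
clip tri [611.6  97.9  72.8] [np.float64(0.970272933798335), np.float64(1.3930694568666329), np.float64(1.1420867761702376)]
travel 94.06179077338707 across -6.17496727836009
origin [535.16069821 188.32117245] pointer from origin 55.01974523073216 -0.08149982381804957 plate 17.50243237550526 11.1959558184528 tab -33.652853442273695
```

Measurements agree closely: bar face, plate (17.5 mm) and pointer (55.0 mm) match the stated layout. The pointer needs about 94 mm of travel. I'll descend behind the bar next.

```bash
cat >> h.py <<'E'
th=np.radians(7.9);EX=np.array([np.cos(th),np.sin(th)]);EY=np.array([-EX[1],EX[0]]);O=np.array([535.16,188.3])
def arm(x,y,z): p=O+x*EX+y*EY; return [*p,z]
def inarm(p): return (np.array(p[:2])-O)@EX,(np.array(p[:2])-O)@EY
E
python3 - <<'E'
from h import *
print(go(arm(0,14,98),7.9))
E
```

```text
[array([ 0.4341, -0.0383, -0.0189]), array([-0.0035,  0.0046,  0.0052]), array([ 6.2797,  0.0081, -0.0072])]
```

```bash
python3 -m jog '[{"linear":[0.05,-0.038,-0.019],"rotation":[-0.004,0.005,0.005],"grip":85},{"linear":[0.15,-0.038,-0.019],"rotation":[-0.004,0.005,0.005],"grip":85},{"linear":[0.25,-0.038,-0.019],"rotation":[-0.004,0.005,0.005],"grip":85},{"linear":[0.34,-0.038,-0.019],"rotation":[-0.004,0.005,0.005],"grip":85},{"linear":[0.4,-0.038,-0.019],"rotation":[-0.004,0.005,0.005],"grip":85},{"linear":[0.43,-0.038,-0.019],"rotation":[-0.004,0.005,0.005],"grip":85},{"linear":[0.43,-0.038,-0.019],"rotation":[-0.004,0.005,0.005],"grip":85},{"linear":[0.43,-0.038,-0.019],"rotation":[-0.004,0.005,0.005],"grip":85}]'
python3 - <<'E'
from h import *
from rig import capture
s=sense();C=calibration("wrist"); p,d=capture("wrist"); cv2.imwrite("pics/w3.png",p[:,:,::-1])
np.savez("pics/w3c.npz",**C); print(s["force"],inarm(s["eef_pos"]),go(arm(0,-3,98),7.9))
p,d=capture("scene");cv2.imwrite("pics/sc4.png",cv2.resize(p[60:215,295:455,::-1],None,fx=4,fy=4))
E
```

```text
time_s: 7.95
eef_pos: [533.6, 202.3, 99.9]
ee_rot: [0.706, -0.049, 0.705, 0.049]
force: [0.4, -0.0, 0.5]
grip_width: 0.998
[ 0.42279077 -0.03660346  0.54711881] (np.float64(0.3894667455397227), np.float64(14.124868892952932)) [array([ 0.0084, -0.0571, -0.0025]), array([0.0025, 0.0039, 0.0001]), array([-6.2807e+00, -1.0000e-04,  6.1000e-03])]
```

View pics/w3.png

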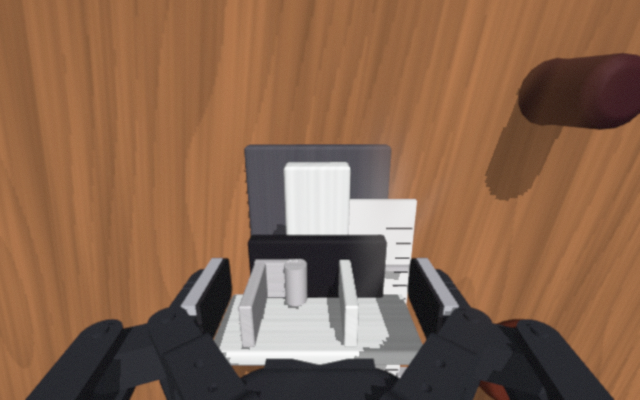

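View pics/sc4.png

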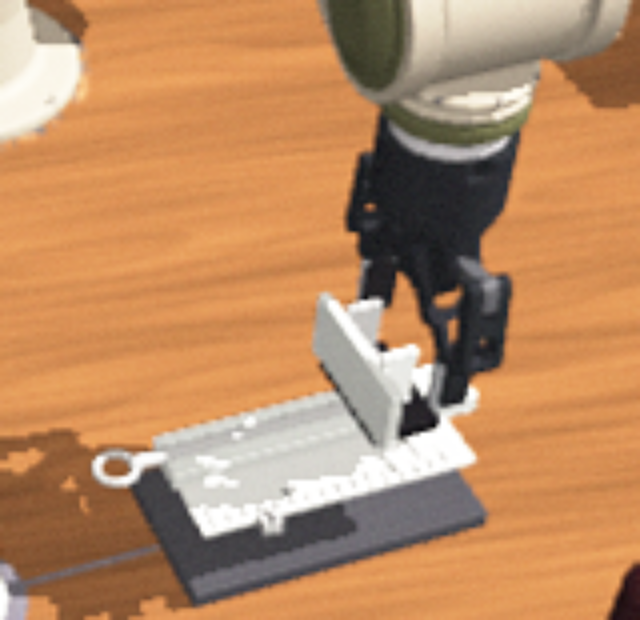

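```bash
python3 -m jog '[{"linear":[0.005,-0.03,-0.002],"rotation":[0,0,0],"grip":85},{"linear":[0.005,-0.05,-0.002],"rotation":[0,0,0],"grip":85},{"linear":[0.005,-0.06,-0.002],"rotation":[0,0,0],"grip":85},{"linear":[0.005,-0.08,-0.002],"rotation":[0,0,0],"grip":85},{"linear":[0.005,-0.105,-0.002],"rotation":[0,0,0],"grip":85},{"linear":[0.005,-0.13,-0.002],"rotation":[0,0,0],"grip":85},{"linear":[0.005,-0.155,-0.002],"rotation":[0,0,0],"grip":85},{"linear":[0.005,-0.18,-0.002],"rotation":[0,0,0],"grip":85},{"linear":[0.005,-0.205,-0.002],"rotation":[0,0,0],"grip":85},{"linear":[0.005,-0.23,-0.002],"rotation":[0,0,0],"grip":85},{"linear":[0.005,-0.255,-0.002],"rotation":[0,0,0],"grip":85},{"linear":[0.005,-0.28,-0.002],"rotation":[0,0,0],"grip":85},{"linear":[0.005,-0.305,-0.002],"rotation":[0,0,0],"grip":85},{"linear":[0.005,-0.325,-0.002],"rotation":[0,0,0],"grip":85},{"linear":[0.005,-0.34,-0.002],"rotation":[0,0,0],"grip":85},{"linear":[0.005,-0.345,-0.002],"rotation":[0,0,0],"grip":85},{"linear":[0.005,-0.345,-0.002],"rotation":[0,0,0],"grip":85},{"linear":[0.005,-0.345,-0.002],"rotation":[0,0,0],"grip":85}]'
cat > look.py <<'E'
import sys
from h import *
from rig import capture
k=sys.argv[1]
s=sense();C=calibration("wrist"); p,d=capture("wrist"); cv2.imwrite(f"pics/w{k}.png",p[:,:,::-1])
np.savez(f"pics/w{k}c.npz",**C); print(s["force"].round(1),s["grip_width"],np.round(inarm(s["eef_pos"]),1),s["eef_pos"][2])
p,d=capture("scene");cv2.imwrite(f"pics/sc{k}.png",p[:,:,::-1])
a=cv2.imread(f"pics/sc{k}.png");cv2.imwrite(f"pics/scc{k}.png",cv2.resize(a[130:215,315:420],None,fx=7,fy=7,interpolation=cv2.INTER_CUBIC))
p,d=capture("side");cv2.imwrite(f"pics/sd{k}.png",p[:,:,::-1])
E
python3 look.py 5
```

```text
time_s: 9.55
eef_pos: [547.6, 99.9, 99.1]
ee_rot: [0.706, -0.049, 0.705, 0.049]
force: [1.2, 3.3, 1.5]
grip_width: 0.991
[1.2 3.3 1.5] 0.9909431471364554 [  0.1 -89.3] 99.10141141150066
```

View pics/w5.png

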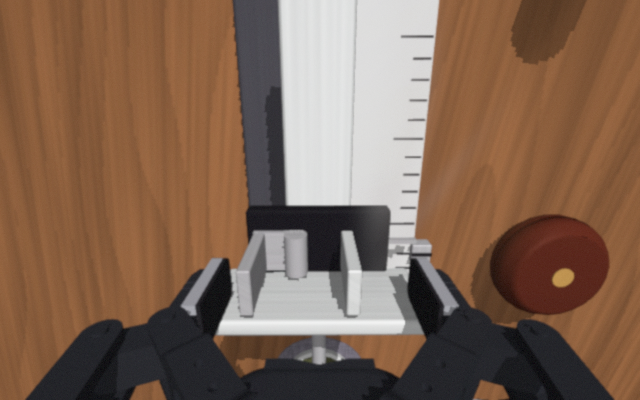

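View pics/scc5.png

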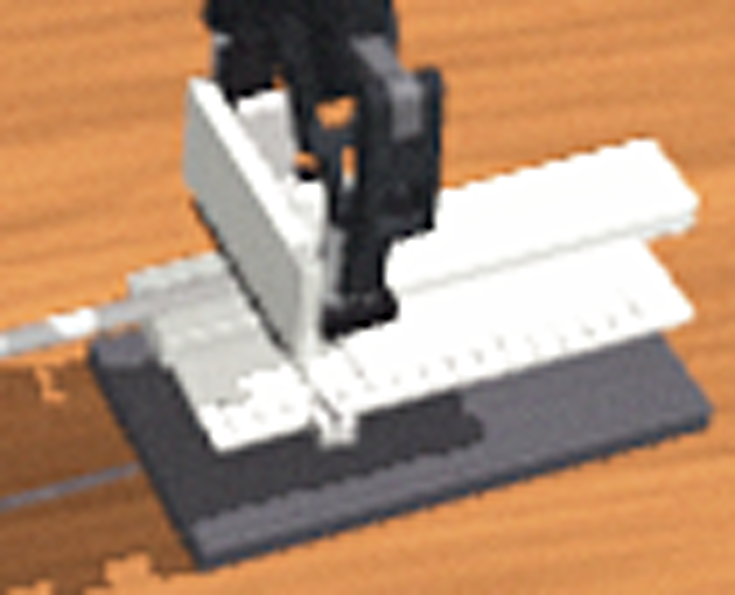

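View pics/sd5.png

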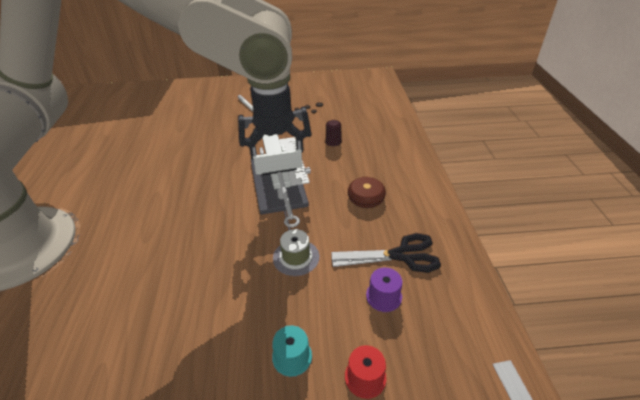

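Pushing works (3.3 N). The pointer and clip lie near (405–430, 245) in the wrist view, so I enlarge that.

```bash
python3 - <<'E'
import cv2
a=cv2.imread("pics/w5.png")
cv2.imwrite("pics/c5.png",cv2.resize(a[200:280,360:460],None,fx=7,fy=7,interpolation=cv2.INTER_CUBIC))
E
```

```text
(no output)
```

View pics/c5.png

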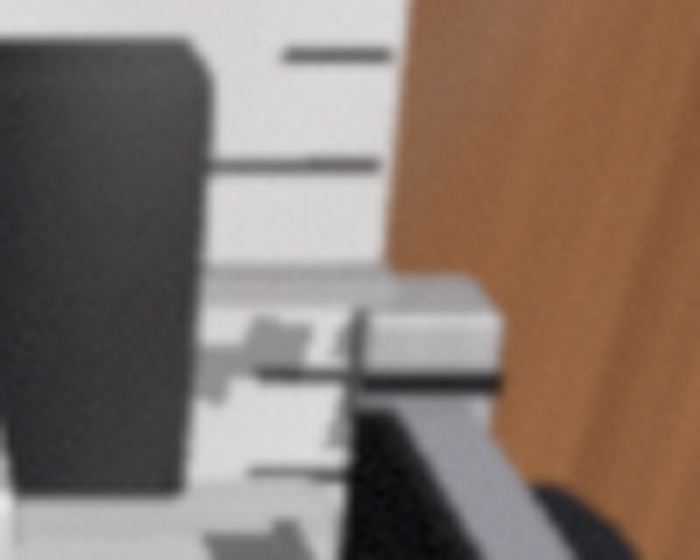

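```bash
python3 - <<'E'
from h import *
C=dict(np.load("pics/w5c.npz"))
p=plane("wrist",415,240.7,82,C);m=plane("wrist",421.4,254.6,82,C)
print(inarm(p),inarm(m),(inarm(plane("wrist",370,289.4,82,dict(np.load("pics/w2c.npz"))))))
# bar back top edge in w5 : row 320
l=plane("wrist",218,321,132,C);print("bar back y",inarm(l))
for v in (39.3,43.6): print("pointer edges",inarm(plane("wrist",400,200+v,82,C)),inarm(plane("wrist",392,200+v,82,C)))
for v in (265,285,305): print(inarm(plane("wrist",360+300/7,200+v/7,82,C)))
E
```

```text
(np.float64(54.587269586156644), np.float64(-85.94280404465069)) (np.float64(59.14966362838115), np.float64(-94.80779231994923)) (np.float64(60.86931989678731), np.float64(-94.33545090941271))
bar back y (np.float64(-43.05979478165509), np.float64(-98.93922838695562))
pointer edges (np.float64(46.00601302677269), np.float64(-85.05966909501994)) (np.float64(41.47617150772683), np.float64(-85.05643648051507))
pointer edges (np.float64(46.230691696742056), np.float64(-87.76212667714218)) (np.float64(41.678633676988945), np.float64(-87.75872571170524))
(np.float64(47.546391242817556), np.float64(-84.15989710904668))
(np.float64(47.70019371893828), np.float64(-85.94677707524653))
(np.float64(47.85499808648742), np.float64(-87.74529703429135))
```

```bash
python3 -m jog '[{"linear":[0.003,-0.01,0],"rotation":[0,0,0],"grip":85},{"linear":[0.003,-0.02,0],"rotation":[0,0,0],"grip":85},{"linear":[0.003,-0.028,0],"rotation":[0,0,0],"grip":85},{"linear":[0.003,-0.028,0],"rotation":[0,0,0],"grip":85},{"linear":[0.003,-0.028,0],"rotation":[0,0,0],"grip":85},{"linear":[0.003,-0.028,0],"rotation":[0,0,0],"grip":85}]'
python3 look.py 6
python3 - <<'E'
import cv2
a=cv2.imread("pics/w6.png")
cv2.imwrite("pics/c6.png",cv2.resize(a[200:280,360:460],None,fx=7,fy=7,interpolation=cv2.INTER_CUBIC))
E
```

```text
time_s: 10.2
eef_pos: [548.6, 91.6, 98.1]
ee_rot: [0.706, -0.049, 0.705, 0.049]
force: [0.2, 3.5, 0.3]
grip_width: 0.99
[0.2 3.5 0.3] 0.9903459822257396 [  0.  -97.6] 98.0709629460724
```

View pics/c6.png

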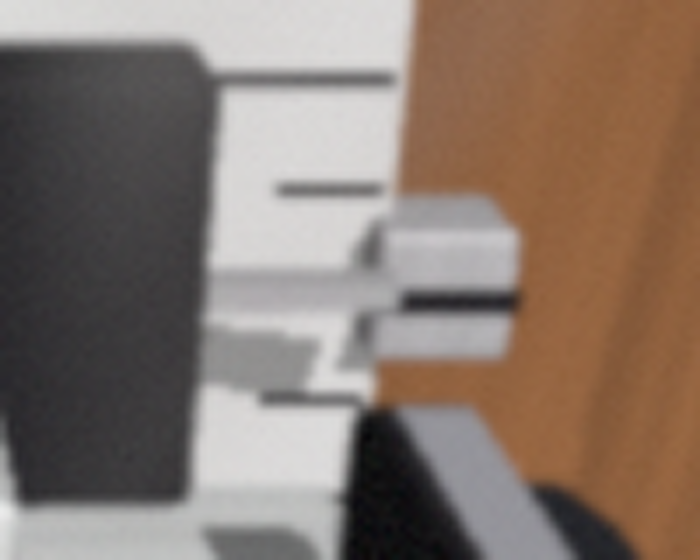

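View pics/scc6.png

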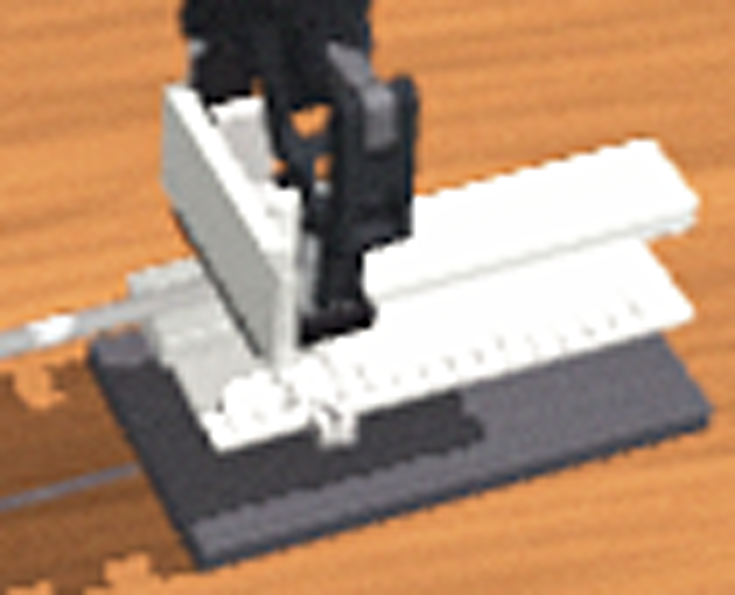

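```bash
python3 - <<'E'
import cv2,numpy as np
from h import *
a=cv2.imread("pics/w6.png").astype(int).sum(2)//3
print(a[230:256,390:436:3])
C=dict(np.load("pics/w6c.npz"))
E
```

```text
[[154 214 214 213 212 213 214 212 191 160 154 157 157 155 114 102]
 [159 213 214 214 214 212 214 210 162 157 158 158 159 158 128 101]
 [169 214 215 214 214 212 213 201 143 168 167 167 168 168 156 100]
 [173 213 213 212 212 210 212 188 140 190 192 192 192 191 187 105]
 [173 214 214 212 212 212 211 159 134 193 195 197 195 196 193 107]
 [177 214 212 213 213 212 211 138 133 182 185 188 184 188 185 105]
 [191 212 214 211 212 211 211 130 135 177 182 181 181 182 180 104]
 [190 206 205 205 203 205 201 131 136 176 181 179 179 182 178 102]
 [171 182 184 182 182 184 180 143 147 175 181 179 178 180 179 101]
 [151 165 163 165 163 167 162 154 153 174 179 179 177 178 175 102]
 [154 164 164 165 164 164 164 164 163 166 167 165 164 167 159 100]
 [159 171 171 169 172 172 170 172 170 140 117 116 114 116 114  99]
 [164 174 174 174 172 173 174 172 173 108  63  58  59  61  57  94]
 [166 179 175 178 177 176 179 168 164  93  46  46  46  45  45  98]
 [177 188 185 186 191 193 192 147 143 105  92  93  91  93  84  98]
 [185 199 202 205 207 208 206 118 148 150 153 148 150 151 134  99]
 [162 195 200 203 211 214 212 103 157 171 174 171 171 174 154 104]
 [142 166 169 173 202 209 210 103 162 176 177 175 173 179 149 101]
 [138 147 147 150 171 187 201 111 163 173 178 173 171 177 141 102]
 [142 144 144 143 148 174 196 127 164 171 176 173 170 172 132 104]
 [143 145 144 143 143 179 191 136 155 158 160 156 155 156 119 102]
 [142 145 143 142 143 196 171 143 127 125 127 126 127 127 107 103]
 [144 145 144 145 142 205 173 156 109 104 107 104 109 106 103 103]
 [143 145 144 143 143 209 200 194 109 100 102 101 103 101 102 104]
 [157 147 143 143 146 212 215 211 117  99 101 101 104 103 102 105]
 [193 164 151 131 139 199 199 204 113  98 105 102 104  98 103 104]]
```

```bash
python3 - <<'E'
import cv2
a=cv2.imread("pics/w6.png")
cv2.imwrite("pics/c7.png",cv2.resize(a[222:256,385:437],None,fx=15,fy=15,interpolation=cv2.INTER_NEAREST))
E
```

```text
(no output)
```

View pics/c7.png

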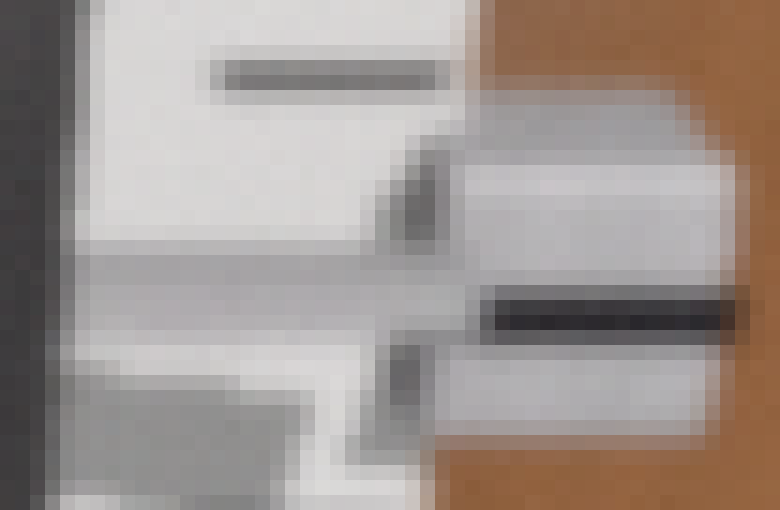

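```bash
python3 - <<'E'
from h import *
C={k:dict(np.load(f"pics/w{k}c.npz")) for k in (2,5,6)}
w6=plane("wrist",426,242.6,82,C[6]);print("line w6",inarm(w6))
for z in (80,82,84): print(z,[np.round(inarm(plane("wrist",u,v,z,C[k]))[1],2) for k,u,v in ((2,370,289.4),(5,421.4,254.6),(6,426,242.6))])
x,r=tri(ray("wrist",370,289.4,C[2]),ray("wrist",421.4,254.6,C[5]),ray("wrist",426,242.6,C[6]));print(x,r,inarm(x))
for v in (238.3,240.5,241.2,242.3,244.2): print(v,inarm(plane("wrist",405,v,82,C[6])),inarm(plane("wrist",405,v,83.5,C[6])))
E
```

```text
line w6 (np.float64(60.442681435819296), np.float64(-94.8783267191701))
80 [np.float64(-95.75), np.float64(-95.92), np.float64(-95.89)]
82 [np.float64(-94.34), np.float64(-94.81), np.float64(-94.88)]
84 [np.float64(-92.92), np.float64(-93.7), np.float64(-93.87)]
[609.44225273 100.49024088  77.72583438] [np.float64(0.2158136643702706), np.float64(0.7320884148858102), np.float64(0.5744755369814422)] (np.float64(61.508301801466345), np.float64(-97.18608787668164))
238.3 (np.float64(48.34666339872802), np.float64(-92.1954629687671)) (np.float64(47.88764480206821), np.float64(-91.46199609174339))
240.5 (np.float64(48.46760246161877), np.float64(-93.56267905105837)) (np.float64(48.007437828994966), np.float64(-92.8162562376865))
241.2 (np.float64(48.50620991948251), np.float64(-93.99913635464695)) (np.float64(48.04567943703212), np.float64(-93.2485776090569))
242.3 (np.float64(48.567003067713884), np.float64(-94.68640288349484)) (np.float64(48.10589650064227), np.float64(-93.92933150137475))
244.2 (np.float64(48.67236871725582), np.float64(-95.87756153092886)) (np.float64(48.21026369012626), np.float64(-95.10920255804929))
```

Pointer's top face (row 242.3) and clip line (row 242.6) are nearly level. I nudge 0.4 mm further and then close while holding.

```bash
python3 -m jog '[{"linear":[0,-0.0015,0],"rotation":[0,0,0],"grip":85},{"linear":[0,-0.0015,0],"rotation":[0,0,0],"grip":85},{"linear":[0,-0.0015,0],"rotation":[0,0,0],"grip":72},{"linear":[0,-0.0015,0],"rotation":[0,0,0],"grip":64},{"linear":[0,-0.0015,0],"rotation":[0,0,0],"grip":56},{"linear":[0,-0.0015,0],"rotation":[0,0,0],"grip":50},{"linear":[0,-0.0015,0],"rotation":[0,0,0],"grip":45},{"linear":[0,-0.0015,0],"rotation":[0,0,0],"grip":40},{"linear":[0,-0.0015,0],"rotation":[0,0,0],"grip":36},{"linear":[0,-0.0015,0],"rotation":[0,0,0],"grip":32},{"linear":[0,-0.0015,0],"rotation":[0,0,0],"grip":32},{"linear":[0,-0.0015,0],"rotation":[0,0,0],"grip":32},{"linear":[0,-0.0015,0],"rotation":[0,0,0],"grip":32},{"linear":[0,-0.0015,0],"rotation":[0,0,0],"grip":32}]' 25
python3 look.py 7
python3 - <<'E'
import cv2
a=cv2.imread("pics/w7.png")
cv2.imwrite("pics/c8.png",cv2.resize(a[222:256,385:437],None,fx=15,fy=15,interpolation=cv2.INTER_NEAREST))
E
```

```text
time_s: 11.52
eef_pos: [548.2, 91.3, 98.2]
ee_rot: [0.705, -0.049, 0.705, 0.049]
force: [-3.6, 3.2, 6.9]
grip_width: 0.415
[-3.6  3.2  6.9] 0.41462424139200604 [ -0.4 -97.9] 98.20118659016929
```

View pics/w7.png

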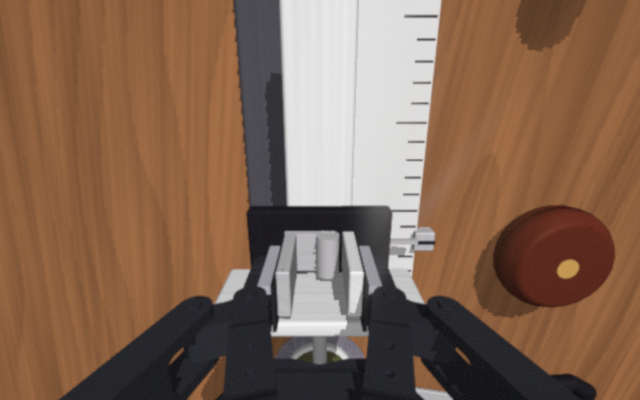

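View pics/c8.png

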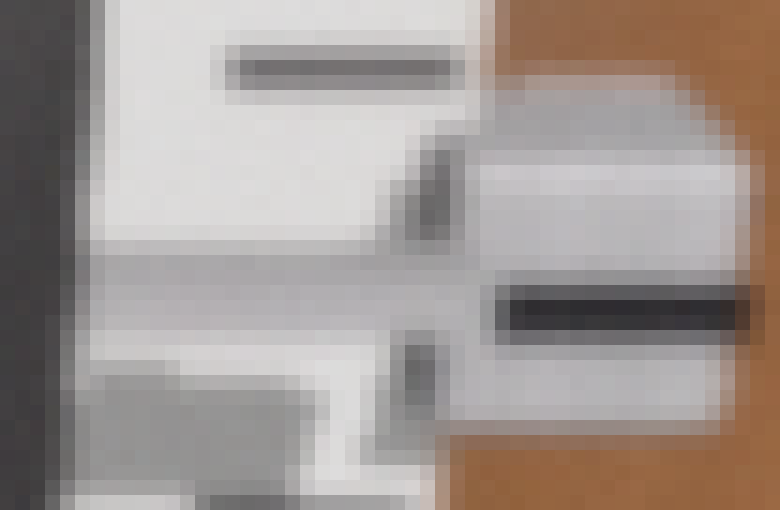

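View pics/sc7.png

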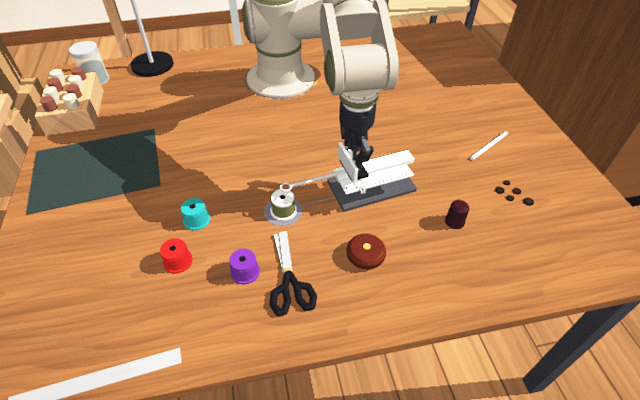

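Fingers now grip plate and tab with the pin next to the plate, pointer still beside the clip line. I check whether the lever is fully closed.

```bash
python3 - <<'E'
import cv2
a=cv2.imread("pics/w7.png")
cv2.imwrite("pics/c9.png",cv2.resize(a[220:345,240:400],None,fx=4.8,fy=4.8,interpolation=cv2.INTER_CUBIC))
E
```

```text
(no output)
```

View pics/c9.png

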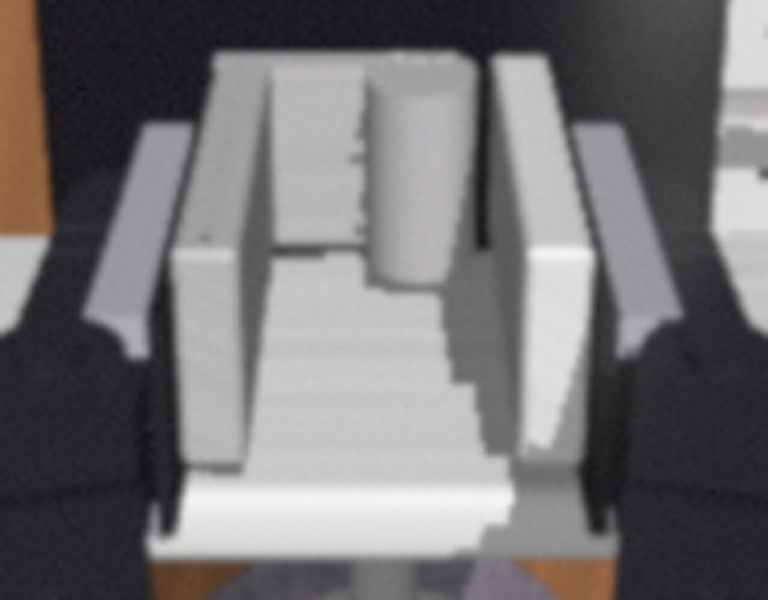

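```bash
python3 - <<'E'
from h import *
C=dict(np.load("pics/w7c.npz"))
f=lambda u,v:np.array(inarm(plane("wrist",240+u/4.8,220+v/4.8,132,C)))
for u in (172,238,528,595): print(u,f(u,250))
print("over",f(595,250)-f(172,250), "ref plate thickness 6:",f(595,250)-f(528,250))
E
```

```text
172 [-17.65561917 -83.01543132]
238 [-12.16029061 -83.01198346]
528 [ 11.98717535 -82.9968329 ]
595 [ 17.56637974 -82.9933324 ]
over [3.52219989e+01 2.20989230e-02] ref plate thickness 6: [5.57920438e+00 3.50049435e-03]
```

```bash
python3 - <<'E'
import cv2
a=cv2.imread("pics/sd7.png")
cv2.imwrite("pics/c10.png",cv2.resize(a[110:310,225:405],None,fx=3,fy=3,interpolation=cv2.INTER_CUBIC))
a=cv2.imread("pics/side0.png").astype(int);b=cv2.imread("pics/sd7.png").astype(int)
d=abs(a-b).sum(2)
for n,(x0,x1,y0,y1) in dict(shears=(330,442,232,275),tin=(345,388,178,210),cone=(323,345,118,148)).items(): print(n,(d[y0:y1,x0:x1]>60).mean())
E
```

```text
shears 0.0031146179401993356
tin 0.0
cone 0.0
```

View pics/c10.png

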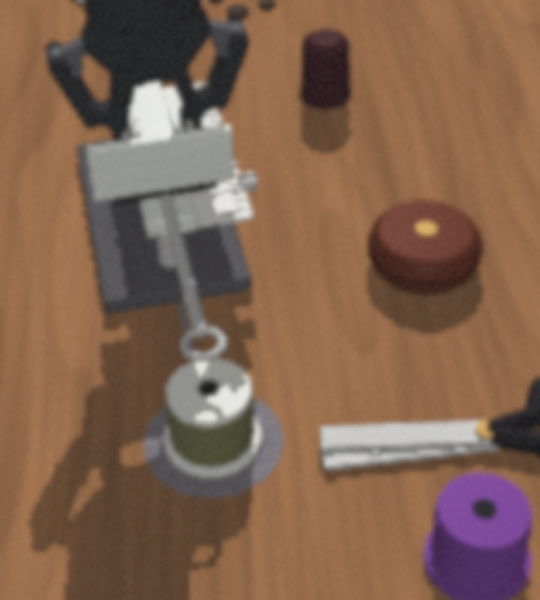

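The spool stands upright with its foot wholly on the pad (crop (212,430)), and the cone, tin and shears show no change from the first picture. Handing in while holding.

```bash
python3 -c "
from rig import *
s=sense();print(s['time_s'],s['force'],s['grip_width'],s['eef_pos']);print(finish_job())"
```

```text
11.6667 [-3.30761695  2.74087667  6.26627211] 0.4140488812872596 [548.20949876  91.27319573  98.21802956]
the job is handed in; nothing more can be done
None
```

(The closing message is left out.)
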